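# Wedge the worn clip-on pad off the speaker stand's sloping rail

### The arm

A 7-joint arm with a two-finger parallel gripper is mounted at the origin on the work surface. World frame = base frame: x ahead of the robot, y to its left, z up, the work surface at z = 0. Lengths are in m, angles in rad, forces in N, time in s.
With the tool pointing down it reaches from about 0.35 to 0.775 m from the base axis. Payload 3.1 kg.
Tool frame: the origin (TCP) lies on the mounting face of the last link; the fingertips stand 173 mm ahead of it and the grasp point (between the pads) lies 155 mm ahead of it; z points along the fingers, y is the direction in which the jaws open and shut (so a half turn about z gives the same grasp; the last joint's range is limited). The gripper opens to 85 mm and grips with 20 to 120 N. Pads are 22 mm wide; open, the fingers measure 114 mm over their backs; the gripper's body (76 mm by 85 mm) begins 54 mm behind the grasp point. The pads swing forward as they close: fully open they stand 13 mm farther back than shut.
Start: joints at [1.267, 0.311, 0.014, 1.512, -0.004, 1.319, -0.027], TCP at [0.142, -0.531, 0.405] pointing down, gripper open.
Joint ranges: [-2.7, 2.7], [-0.3, 1.91], [-1.27, 1.3], [0.12, 2.57], [-1.44, 4.58], [0.2, 2.03], [-3.05, 3.05]. Speed limits (rad/s): [2.79, 2.79, 3.14, 3.14, 3.14, 3.14, 3.14].

### API

Orientations are given as a unit quaternion [x, y, z, w].
In Python, from workcell import ctrl gives the robot as it stands.
- The arm moves only by the shell command python3 -m crank 'ROWS'. ROWS is JSON, a list of rows, each a list of 7 numbers: the shift along the tool's x, y, z in cm, then the turn, a rotation vector about the tool's x, y, z in degrees, then the finger opening in cm, from 0 to 8.54. In form: [[x, y, z, rx, ry, rz, gripper], ...]. A call has 1 to 10 rows; each row shifts and turns the pose as measured when the row begins, along the tool's axes as they then stand; what a row does not reach is not made up. A row lasts 1/8 s, in which the tool goes at most 62.5 mm and 10.7 degrees, less where a joint would pass 70% of its speed; a pose out of reach is approached as far as the arm can. A call with a gripper value outside its range is refused whole. The fingers move at their own pace and stop on an object; the grip force is fixed at half the most. Time passes only in rows, so rows that do not move let the fingers close. It gives the time, the measured TCP pose, the force and the opening at its end, in the units of the state.
- ctrl.observe(): the state, without advancing time (a new reading comes with each control period).
- ctrl.get_image(name): name is "scene" or "top"; returns a dict with "pixels" (420x560x3 uint8, red, green, blue), "range_z" (420x560 float32, m along the optical axis (not along the pixel's ray), 0 where there is no reading), "intrinsics" (3x3 intrinsics, pixels), "eye" and "orientation" of the camera in the world. Camera axes: x right, y down, z forward; pixel columns grow to the right and rows downward; lengths in m; the calibration is good to about 2 mm. A picture is of the moment at which its call begins.
- ctrl.hand_in(): hands the job in, once; it reports no verdict.
The state is a dict: "clock": time; "qpos": joint angles; "dq": joint speeds; "tau": joint torques, N m; "eef_pos": TCP position; "tool_rot": TCP orientation; "force": force on the tool from outside, world axes, zero at the start; "ft_torque": the same for the moment, N m; "width": opening from 0.0 (shut) to 1.0 (fully open).
Only numpy, scipy, OpenCV 4.12 (cv2) and the standard library are available. Lean on these libraries where they do the work, as an engineer would, in place of code of your own. Each camera call takes 0.05 s, during which the arm holds its last target. There are 200 camera calls.

### The job

One worn clip-on pad is still clipped on the speaker stand, on the sloping rail nearer the robot. Take the wooden wedge and slide its thin end down along the top of that rail and in under the pad's bridge until the pad springs off; do not touch the pad with the gripper while it is still clipped on. Then lay the wedge down flat on the table and put the pad in the small steel bowl, leaving the bowl upright and the other things where they are.

Things in the scene. Friction and masses are not known exactly. Their poses are not given: they have to be found in the camera images.
- stand: Speaker tilt stand of black 25 mm steel tube, fixed. Origin on the table under its middle; x to its high end (robot's right), z up. Two parallel rails at y = +-140 mm rise towards +x, 28 degrees from level; their axes start at x = -130, z = 52 mm and are 300 mm long. At each low end a capped lip (29 mm thick) stands 60 mm out square to the rail. The pad is on the rail nearer the robot (y = -140).
- rail_top (a point): Point on the top line of the rail that carries the pad, 210 mm up the slope from the rail's low end. x points up the slope along the rail, z square out of the rail's top (28 degrees from vertical, leaning towards the low end), y level across the rail. The tube is 25 mm thick, so its axis is 12.5 mm below.
- stop_tube (a point): Where the 25 mm cross tube crosses the axis of the pad's rail, just below the pad; axes as rail_top. The tube lies at the rail's own level and sticks out 44 mm from the rail's axis on its outer side too: the pad's walls butt against it, so it stops the pad, while the wedge can slide over it.
- pad_mid (a point): The worn pad: grey nylon C clip, 60 mm long (x, up the slope), 37 mm wide (y), 39 mm tall, 75 g. Point at mid length and width, 5.5 mm above the rail's top line while clipped on. Side walls 4 mm thick at y = +-14.6 to 18.6, z = -26 to +9 mm hug the rail. Only the lower end has a bridge on top (x = -30 to -11, up to z = +12 mm); the rest is open, 29 mm wide.
- pad_bridge (a point): Rounded lower edge of the pad's bridge, facing up the slope: 14 mm down the slope from pad_mid, 4 mm above the rail's top line while clipped on. The wedge goes under it. Lips of the sprung walls grip under the rail; lifting the bridge 7 mm spreads them to the rail's full width, 11 to 13 mm frees them. It takes 5 to 20 N of push along the rail.
- wedge_grip (a point): Plain hardwood wedge, 170 mm long, 18 mm wide, 90 g, lying flat. Point: middle of its handle block (70 long, 18 wide, 42 mm high), 26 mm above the flat underside; x points to the thin end, z up. Once off, the pad sits loose astride the rail, pad_mid 20 to 27 mm above the top line, some mm lower or right down at the lip, perhaps tipped up to 11 degrees; it lifts off freely.
- wedge_tip (a point): Middle of the wedge's thin end (2 mm thick), 1 mm above the underside, 135 mm ahead of wedge_grip; same axes. The top ramps up to 18 mm thick over 52 mm, stays so for 48 mm to the handle's front face. The bridge is lifted far enough when the thin end is 60 to 66 mm down the slope from where pad_mid was. If the pad is then still steeply tipped, one end is still caught.
- bowl_in (a point): Middle of the inner floor of the small steel bowl, 4 mm above the table. The bowl is 150 mm across the rim, 55 mm high, about 68 mm across its floor, 0.6 kg, loose, standing upright.
- spare_pad: Bystander: a loose spare pad of the same kind, upside down on the table between the stand's rails; to be left alone. Origin under its middle.
- microphone: Bystander: a black hand microphone, 185 mm long, lying down; to be left alone. Origin under its middle.
- stapler: Bystander: a grey stapler, 150 mm long; to be left alone. Origin under its middle.
- scissors: Bystander: scissors with yellow handles, 190 mm long, lying flat, 13 mm high; to be left alone. Origin under its middle.
- tape_roll: Bystander: a roll of tape, 90 mm across, 24 mm high, lying between the stand's rails; to be left alone. Origin under its middle.
- screwdriver: Bystander: a screwdriver with a black handle, 190 mm long, lying flat; to be left alone. Origin under its middle.

How it is judged:
On the way, in this order (a step that is already met when the one before it is completed fails the run):
1. the wedge's thin end is in under the bridge of the pad, which is still on the rail (x of wedge_tip in the frame of pad_mid between -0.06 and -0.018 m and y of wedge_tip in the frame of pad_mid between -0.014 and 0.014 m and z of wedge_tip in the frame of pad_mid between -0.012 and 0.002 m and z of pad_mid in the frame of rail_top between 0 and 0.0125 m and y of pad_mid in the frame of rail_top between -0.015 and 0.015 m and x of pad_mid in the frame of rail_top between -0.14 and 0.06 m), for 0.1 s.
2. the pad has sprung off, loose on top of the rail, with the wedge still under it and no gripper on it (z of pad_mid in the frame of rail_top between 0.0155 and 0.04 m and y of pad_mid in the frame of rail_top between -0.03 and 0.03 m and distance between wedge_tip and pad_mid below 0.1 m and contact force between the fingers and pad below 0.5 N), for 0.1 s.
At the end, for the whole second after the job is handed in: The pad lies still in the small steel bowl (its middle within 55 mm of the bowl's axis and under 65 mm high), the bowl stands upright (within 0.1 rad), and the wedge lies still, flat on the table (handle middle under 32 mm, thin end under 15 mm high), clear of the bowl (horizontal distance between pad_mid and bowl_in below 0.055 m and height (world z) of pad_mid below 0.065 m and linear speed of each of pad, wedge below 0.03 m/s and angle between bowl's own z axis and vertical below 0.1 rad and height (world z) of wedge_grip below 0.032 m and height (world z) of wedge_tip below 0.015 m and horizontal distance between wedge_tip and bowl_in above 0.085 m); the robot touches nothing.
It fails at once if the gripper or arm touches the pad (over 1 N) while it is still clipped on the rail (z of pad_mid in the frame of rail_top between 0 and 0.0125 m and y of pad_mid in the frame of rail_top between -0.015 and 0.015 m and x of pad_mid in the frame of rail_top between -0.14 and 0.06 m and contact force between any of the fingers, the arm and pad above 1 N).
It fails at once if a bystander is shoved more than 30 mm from its place (distance of any of spare_pad, microphone, stapler, scissors, tape_roll, screwdriver from where it was at the start of the episode above 0.03 m).
It also fails if it takes over 72 s, if anything falls off the work surface, if the arm or the gripper's body presses on something with over 40 N, if the wrist force passes 120 N, or if a joint passes its speed limit or range.

## Working session

There is one attempt and no reset: what is moved stays moved. The work goes in short steps, Python scripts to look and compute and a shell command to move; the robot and the scene stay as the last step left them, time stands still between calls to the robot, and variables do not carry over. Pictures are saved under pics/ and viewed, about 8 in all and at most 12, crops included, and the job is handed in when it is done.

```bash
mkdir -p pics; ls
cat > h.py <<'E'
import numpy as np, cv2
from scipy.spatial.transform import Rotation as R
from workcell import ctrl
def grab(n,f):
    d=ctrl.get_image(n); cv2.imwrite(f'pics/{f}.png',d['pixels'][:,:,::-1]); np.savez(f'pics/{f}.npz',**d); return d
def load(f): return dict(np.load(f'pics/{f}.npz'))
def cloud(d):
    o=np.array(d['orientation']); Rm=o if o.shape==(3,3) else R.from_quat(o).as_matrix()
    K=np.array(d['intrinsics']); z=d['range_z']; v,u=np.mgrid[:z.shape[0],:z.shape[1]]
    p=np.stack([(u-K[0,2])/K[0,0]*z,(v-K[1,2])/K[1,1]*z,z],-1)
    P=p@Rm.T+np.array(d['eye']); P[z==0]=np.nan; return P
E
python3 - <<'E'
from h import *
for n in('scene','top'):
    d=grab(n,n+'0'); print(n,d['eye'],d['orientation'],d['intrinsics'])
print(ctrl.observe())
E
```

```text
pics
scene [ 1.09053936 -1.01287932  0.87640389] [ 0.86086772  0.19886627 -0.11788013 -0.45328055] [[477.54869369   0.         276.22687391]
 [  0.         477.54869369 222.05000209]
 [  0.           0.           1.        ]]
top [ 0.38871148 -0.02903598  1.30698979] [ 0.70672516 -0.7041508   0.04419015 -0.05252074] [[390.96929754   0.         284.67124275]
 [  0.         390.96929754 212.30882421]
 [  0.           0.           1.        ]]
{'clock': 0.1, 'qpos': array([ 1.26731996,  0.31169449,  0.01393917,  1.51290284, -0.00443715,
        1.3192223 , -0.02720774]), 'dq': array([-0.0001508 , -0.00084245,  0.00015632, -0.00609271, -0.00031481,
        0.0004845 ,  0.00121006]), 'tau': array([ 7.36867296e-04, -3.80851185e+01,  1.46573042e-01, -2.31239426e+01,
        1.22947764e-02,  8.13273713e-03,  1.26632648e-05]), 'eef_pos': array([ 0.142324  , -0.53097064,  0.4036999 ]), 'tool_rot': array([ 9.91438539e-01,  1.30569587e-01, -1.62868101e-04, -1.08602635e-03]), 'force': array([ 0.87709993, -0.39947421,  0.19739696]), 'ft_torque': array([0.03784554, 0.02018955, 0.0022149 ]), 'width': 1.0020523892835371}
```

View pics/scene0.png

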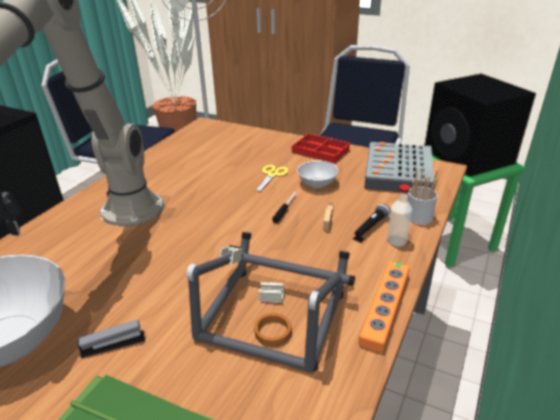

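View pics/top0.png

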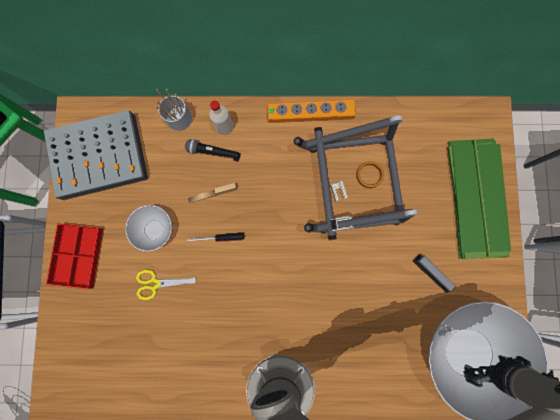

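The top view shows the near rail from its low end at px (312,228) to its high end at (410,215), with the pad at about (342,223) just above the cross tube. The wedge is at (213,192) and the small bowl at (150,228). The spare pad (339,190) and the tape (370,174) lie between the rails. Next I'll turn these into positions.

Run:
```python
from h import *
d=load('top0');P=cloud(d);I=d['pixels'].astype(int)
hsv=cv2.cvtColor(d['pixels'],cv2.COLOR_RGB2HSV)
print('table z',np.nanmedian(P[300:340,200:240,2]))
# wedge
w=P[176:208,182:242].reshape(-1,3); m=w[:,2]>0.010; q=w[m]
hi=q[q[:,2]>0.035]; print('wedge pts',len(q),'handle',len(hi),hi.mean(0),'zmax',np.percentile(hi[:,2],90))
print('rect hi',cv2.minAreaRect((hi[:,:2]*1000).astype(np.float32)))
print('rect all>3',cv2.minAreaRect((w[w[:,2]>0.006][:,:2]*1000).astype(np.float32)))
# bowl
b=P[195:260,115:185].reshape(-1,3); r=b[b[:,2]>0.045]; print('bowl rim',cv2.minEnclosingCircle((r[:,:2]*1000).astype(np.float32)))
# rail: dump top-height along
s=P[200:245,300:420]; 
for u in range(0,120,4):
    c=s[:,u]; k=np.nanargmax(c[:,2]); mm=c[:,2]>c[k,2]-0.012; print(u+300,k+200,c[k].round(4), c[mm].mean(0).round(4), mm.sum())
cv2.imwrite('pics/c.png',cv2.resize(d['pixels'][100:250,180:430,::-1],None,fx=3.2,fy=3.2,interpolation=cv2.INTER_CUBIC))
```

```text
table z -0.0002981894951343822
wedge pts 270 handle 118 [0.64429319 0.18516645 0.04059928] zmax 0.04421815664263862
rect hi ((644.8169555664062, 185.72732543945312), (18.70746421813965, 69.91175842285156), 15.823596954345703)
rect all>3 ((638.2788696289062, 227.59658813476562), (99.8392562866211, 171.6603240966797), 0.07274378091096878)
bowl rim ((509.33917236328125, 427.9093322753906), 75.12259674072266)
300 204 [ 0.5963 -0.0648  0.0059] [ 5.375e-01 -6.490e-02 -3.000e-04] 44
304 226 [ 0.5122 -0.0745  0.101 ] [ 0.5077 -0.0746  0.0987] 6
308 228 [ 0.5053 -0.0865  0.1082] [ 0.5071 -0.0866  0.1053] 10
312 228 [ 0.5056 -0.099   0.1051] [ 0.506  -0.0992  0.1018] 7
316 228 [ 0.5086 -0.1134  0.0746] [ 0.509  -0.1137  0.0706] 5
320 226 [ 0.5146 -0.1257  0.0789] [ 0.512  -0.1261  0.0733] 7
324 201 [ 0.5932 -0.1384  0.0866] [ 0.5554 -0.1385  0.0807] 15
328 210 [ 0.5638 -0.1502  0.0915] [ 0.5375 -0.1504  0.0867] 38
332 223 [ 0.5202 -0.1596  0.1156] [ 0.516  -0.16    0.1112] 12
336 218 [ 0.5352 -0.1716  0.1192] [ 0.5173 -0.1719  0.1142] 13
340 218 [ 0.535  -0.1835  0.1214] [ 0.5182 -0.1834  0.12
[... 483 characters left out ...]
-0.2744  0.1517] 8
376 218 [ 0.5309 -0.2851  0.157 ] [ 0.5297 -0.2855  0.1549] 8
380 216 [ 0.5356 -0.2947  0.167 ] [ 0.533  -0.2954  0.1638] 7
384 218 [ 0.5292 -0.3052  0.1715] [ 0.534  -0.3062  0.168 ] 8
388 218 [ 0.5281 -0.3146  0.1803] [ 0.5346 -0.3161  0.1749] 7
392 213 [ 0.5425 -0.326   0.1825] [ 0.5356 -0.3266  0.1792] 8
396 214 [ 0.5384 -0.3351  0.1911] [ 0.5389 -0.3368  0.1846] 7
400 215 [ 0.5355 -0.3462  0.1918] [ 0.5373 -0.3472  0.1887] 8
404 212 [ 0.5427 -0.355   0.202 ] [ 0.5407 -0.3566  0.1961] 7
408 214 [ 0.5358 -0.3632  0.2115] [ 0.5435 -0.3647  0.2074] 6
412 214 [ 0.5356 -0.3739  0.213 ] [ 0.539  -0.3755  0.2085] 7
416 211 [ 0.5446 -0.3866  0.2095] [ 0.5424 -0.388   0.2049] 5
```

View pics/c.png

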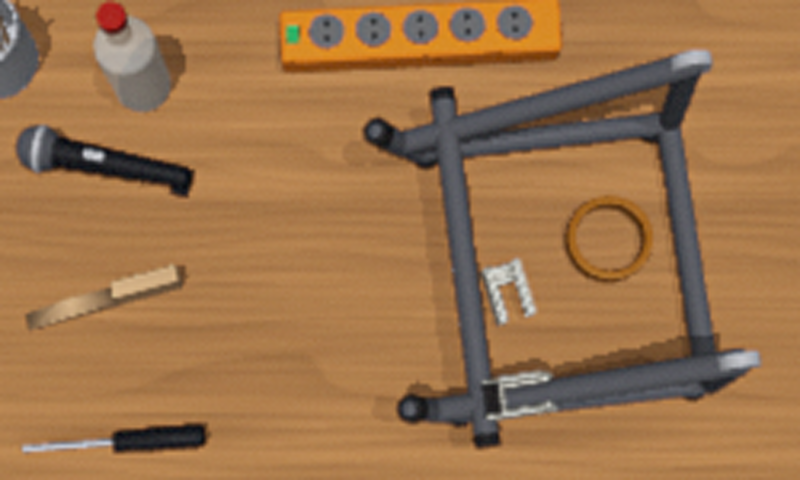

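The crop confirms the wedge's thin end is on the left, at crop px (30,322). The pad's open part points up the slope and its bridge is by the cross tube at crop px (485,400). Next I'll fit the rail axes and get the wedge's exact direction.

Run:
```python
from h import *
from scipy.optimize import least_squares
c,s=np.cos(np.radians(28)),np.sin(np.radians(28))
pts=[]
for n in('top0','scene0'):
    d=load(n);P=cloud(d);hsv=cv2.cvtColor(d['pixels'],cv2.COLOR_RGB2HSV)
    m=(hsv[...,1]<70)&(hsv[...,2]<130)&(P[...,2]>0.07)&(P[...,2]<.23)&(P[...,0]>.4)&(P[...,0]<.9)&(P[...,1]<-.08)&(P[...,1]>-.42)
    pts.append(P[m]); print(n,m.sum())
def res(p,Q):
    x,y,a=p; ca,sa=np.cos(a),np.sin(a); q=Q[:,:2]-[x,y]; X=q@[ca,sa]; Y=q@[-sa,ca]; Z=Q[:,2]
    r=[]
    t=(X+.13)*c+(Z-.052)*s; n=-(X+.13)*s+(Z-.052)*c
    for k in(-.14,.14): r.append(np.where((t>.0)&(t<.31),np.hypot(n,Y-k)-.0125,.1))
    r=np.array(r); return r[np.abs(r).argmin(0),range(len(Q))]
p0=[.66,-.21,np.radians(-82.5)]
for nm,Q in(('top',pts[0]),('scene',pts[1]),('both',np.vstack(pts))):
    f=least_squares(res,p0,args=(Q,),loss='cauchy',f_scale=.002); r=f.fun
    print(nm,f.x,np.degrees(f.x[2]),np.median(abs(r)),(abs(r)<.005).mean())
x,y,a=f.x; u=np.array([np.cos(a),np.sin(a),0]); v=np.array([-np.sin(a),np.cos(a),0])
T=u*c+[0,0,s]; N=-u*s+[0,0,c]; S0=np.array([x,y,.052])-.13*u-.14*v+.0125*N
np.savez('stand.npz',T=T,N=N,v=v,S0=S0); print('T',T,'N',N,'S0',S0)
for n in('top0','scene0'):
    d=load(n);P=cloud(d);hsv=cv2.cvtColor(d['pixels'],cv2.COLOR_RGB2HSV)
    q=P-S0; t=q@T;nn=q@N;l=q@v
    m=(hsv[...,1]<60)&(hsv[...,2]>130)&(t>0.02)&(t<.25)&(abs(nn)<.03)&(abs(l)<.03)
    print(n,'pad px',m.sum(),'t',np.percentile(t[m],[2,10,50,90,98]).round(4),'l',np.percentile(l[m],[2,50,98]).round(4),'n',np.percentile(nn[m],[2,50,98]).round(4))
    m=(hsv[...,1]<70)&(hsv[...,2]<130)&(l>.03)&(l<.2)&(t>0)&(t<.2)&(nn>-.015)&(nn<.01)
    print(' cross t',np.percentile(t[m],[5,50,95]).round(4),m.sum())
d=load('top0');P=cloud(d);I=d['pixels'].astype(int)
w=P[176:208,182:242].reshape(-1,3); q=w[w[:,2]>0.004]; h=np.array([.6448,.1857]); q=q[np.hypot(*(q[:,:2]-h).T)<.15]
for lo in (.004,.012):
    g=q[q[:,2]>lo][:,:2]-h; ev=np.linalg.eigh(np.cov(g.T))[1][:,1]; ev*=np.sign(ev[1]); print('wedge dir',np.degrees(np.arctan2(ev[1],ev[0])),'extent',np.percentile(g@ev,[1,99]),'lat',np.median(g@[-ev[1],ev[0]]))
```

```text
top0 2237
scene0 2497
top [ 0.6649239  -0.22391862 -1.45473683] -83.35028056572524 0.0027656574019815656 0.5887349128296826
scene [ 0.66832512 -0.22697594 -1.45915403] -83.60336734362768 0.024337679942499985 0.29995995194233077
both [ 0.66617875 -0.22432164 -1.45678136] -83.46742342452245 0.011707731831061064 0.43219264892268694
T [ 0.10045128 -0.87721491  0.46947156] N [-0.05341089  0.46642344  0.88294759] S0 [ 0.51163023 -0.10526293  0.06303684]
top0 pad px 105 t [0.0709 0.0822 0.102  0.1245 0.1255] l [-0.0202  0.001   0.0165] n [-0.0135  0.0096  0.017 ]
 cross t [0.0462 0.0573 0.0646] 374
scene0 pad px 119 t [0.0731 0.08   0.1035 0.1253 0.128 ] l [-0.0158  0.0044  0.0205] n [-0.0168  0.0075  0.0156]
 cross t [0.0557 0.0615 0.0668] 333
wedge dir 99.26312322535757 extent [-0.04191284  0.14003576] lat 0.0064579517227018575
wedge dir 104.53330698230263 extent [-0.03430056  0.0984577 ] lat 0.002752156854138791
```

```bash
cat >> h.py <<'E'
def st():
    o=ctrl.observe(); Rm=R.from_quat(o['tool_rot']); return o,np.array(o['eef_pos']),Rm
def Rt(xdir,zdir):
    z=np.array(zdir,float);z/=np.linalg.norm(z);x=np.array(xdir,float);x-=x@z*z;x/=np.linalg.norm(x)
    return R.from_matrix(np.stack([x,np.cross(z,x),z],1))
def goto(g,Rg,name=''):
    o,p,Rm=st(); g=np.array(g); cur=p+Rm.apply([0,0,.155]); tcp=g-Rg.apply([0,0,.155])
    print(name,'t',round(o['clock'],2),'grasp',cur.round(4),'F',o['force'].round(1),'w',round(o['width'],3),'rot',np.degrees((Rm.inv()*Rg).as_rotvec()).round(2),
     'shift now',(Rm.inv().apply(tcp-p)*100).round(2),'shift after rot',(Rg.inv().apply(tcp-p)*100).round(2))
S=np.load('stand.npz') if __import__('os').path.exists('stand.npz') else None
def rail(t,l,n): return S['S0']+t*S['T']+l*S['v']+n*S['N']
Rw=Rt([np.cos(np.radians(105.5)),np.sin(np.radians(105.5)),0],[0,0,-1])
def Rrail(extra=0): # extra: deg tip-down
    a=np.radians(extra); return Rt(-S['T']*np.cos(a)-S['N']*np.sin(a), -S['N']*np.cos(a)+S['T']*np.sin(a))
E
python3 -m crank '[[0,0,0,0,0,-10,8.5],[0,0,0,0,0,-10,8.5],[0,0,0,0,0,-10,8.5],[0,0,0,0,0,-10,8.5],[0,0,0,0,0,-10,8.5],[0,0,0,0,0,-10,8.5],[0,0,0,0,0,-10,8.5],[0,0,0,0,0,-10,8.5],[0,0,0,0,0,-10.5,8.5]]'
python3 -c "
from h import *
goto([.645,.186,.028],Rw)
goto([.645,.186,.15],Rw)"
```

```text
clock: 1.23
eef_pos: [0.1416, -0.5292, 0.3976]
tool_rot: [0.585, 0.811, 0.005, -0.006]
force: [0.5, 0.5, -0.8]
width: 0.999
 t 1.23 grasp [ 0.1409 -0.5269  0.2426] F [ 0.5  0.5 -0.8] w 0.999 rot [-0.01 -0.89  2.91] shift now [51.62 70.35 22.28] shift after rot [55.46 67.62 21.46]
 t 1.23 grasp [ 0.1409 -0.5269  0.2426] F [ 0.5  0.5 -0.8] w 0.999 rot [-0.01 -0.89  2.91] shift now [51.8  70.35 10.08] shift after rot [55.46 67.62  9.26]
```

```bash
python3 -m crank '[[3.6,4.9,0,0,-1,3,8.5],[3.6,4.9,0,0,0,0,8.5],[3.6,4.9,0,0,0,0,8.5],[3.6,4.9,0,0,0,0,8.5],[3.6,4.9,0,0,0,0,8.5],[3.6,4.9,0,0,0,0,8.5],[3.6,4.9,0,0,0,0,8.5],[3.6,4.9,0,0,0,0,8.5],[3.6,4.9,0,0,0,0,8.5],[3.6,4.9,0,0,0,0,8.5]]'
python3 -c "
from h import *
goto([.645,.186,.15],Rw)"
```

```text
clock: 2.48
eef_pos: [0.524, -0.0441, 0.3925]
tool_rot: [0.613, 0.79, -0.002, -0.0]
force: [0.3, -0.6, 0.2]
width: 0.992
 t 2.48 grasp [ 0.5235 -0.0447  0.2375] F [ 0.3 -0.6  0.2] w 0.992 rot [-0.24  0.15 -1.14] shift now [19.32 17.47  8.63] shift after rot [18.94 17.81  8.75]
```

```bash
python3 -m crank '[[3.8,3.6,1.5,0,0,-1,8.5],[3.8,3.6,1.5,0,0,0,8.5],[3.8,3.6,1.5,0,0,0,8.5],[3.8,3.6,1.5,0,0,0,8.5],[3.8,3.6,1.5,0,0,0,8.5],[0,0,0,0,0,0,8.5]]'
python3 -c "
from h import *
goto([.645,.186,.028],Rw)
d=grab('top','t1')"
```

```text
clock: 3.22
eef_pos: [0.6516, 0.1978, 0.3081]
tool_rot: [0.604, 0.797, -0.004, -0.003]
force: [-0.0, -0.0, 0.1]
width: 0.995
 t 3.23 grasp [0.65   0.1973 0.1531] F [-0.  -0.   0.1] w 0.995 rot [-0.6   0.01  0.17] shift now [-0.95 -0.82 12.52] shift after rot [-0.96 -0.95 12.51]
```

```bash
python3 -m crank '[[-0.9,-0.85,3,-0.6,0,0,8.5],[0,0,3,0,0,0,8.5],[0,0,3,0,0,0,8.5],[0,0,1.5,0,0,0,8.5],[0,0,0,0,0,0,8.5]]'
python3 -c "
from h import *
goto([.645,.186,.028],Rw)"
```

```text
clock: 3.9
eef_pos: [0.6479, 0.1739, 0.2044]
tool_rot: [0.61, 0.793, -0.002, 0.006]
force: [-0.8, -0.3, -0.2]
width: 0.99
 t 3.9 grasp [0.649  0.1723 0.0494] F [-0.8 -0.3 -0.2] w 0.99 rot [ 0.25  0.67 -0.61] shift now [1.27 0.03 2.13] shift after rot [1.24 0.05 2.14]
```

```bash
python3 -m crank '[[1.2,0,0.5,0.2,0.6,-0.6,8.5],[0,0,1.4,0,0,0,8.5],[0,0,0,0,0,0,8.5]]'
python3 -c "
from h import *
goto([.645,.186,.028],Rw)"
```

```text
clock: 4.28
eef_pos: [0.6457, 0.1865, 0.1874]
tool_rot: [0.605, 0.796, 0.002, 0.002]
force: [-0.2, -0.3, 0.1]
width: 0.996
 t 4.28 grasp [0.6466 0.1868 0.0324] F [-0.2 -0.3  0.1] w 0.996 rot [ 0.34  0.   -0.  ] shift now [-0.03 -0.08  0.43] shift after rot [-0.03 -0.08  0.44]
```

```bash
python3 -m crank '[[0,-0.1,0.35,0.3,0,0,8.5],[0,0,0,0,0,0,1],[0,0,0,0,0,0,0.5],[0,0,0,0,0,0,0.5],[0,0,0,0,0,0,0.5],[0,0,0,0,0,0,0.5],[0,0,0,0,0,0,0.5]]'
python3 -c "
from h import *
goto([.645,.186,.028],Rw)"
```

```text
clock: 5.15
eef_pos: [0.6453, 0.1866, 0.1849]
tool_rot: [0.605, 0.796, 0.001, 0.001]
force: [0.0, 0.0, -0.1]
width: 0.199
 t 5.15 grasp [0.6457 0.1867 0.0299] F [ 0.   0.  -0.1] w 0.199 rot [ 0.15  0.   -0.  ] shift now [-0.05 -0.04  0.19] shift after rot [-0.05 -0.04  0.19]
```

```bash
python3 -m crank '[[0,0,-3,0,0,0,0.5],[0,0,-4,0,0,0,0.5],[0,0,-5,0,0,0,0.5],[0,0,-5,0,0,0,0.5],[0,0,-5,0,0,0,0.5],[0,0,-3,0,0,0,0.5],[0,0,0,0,0,0,0.5]]'
python3 -c "
from h import *
goto(rail(.285,0,.11),Rrail(2));print(rail(.285,0,.11),Rrail(2).as_matrix().round(2))"
```

```text
clock: 6.02
eef_pos: [0.6443, 0.1861, 0.4389]
tool_rot: [0.605, 0.796, -0.002, -0.001]
force: [0.4, -0.0, -0.0]
width: 0.2
 t 6.03 grasp [0.6437 0.1858 0.2839] F [ 0.4 -0.  -0. ] w 0.2 rot [  2.13 -29.9    8.86] shift now [-36.61 -22.5    1.18] shift after rot [-33.83 -16.5   20.77]
[ 0.53438365 -0.3039626   0.29396048] [[-0.1   0.99  0.06]
 [ 0.86  0.11 -0.5 ]
 [-0.5   0.   -0.87]]
```

```bash
python3 -m crank '[[-4.6,-2.8,0,0,0,0,0.5],[-4.6,-2.8,0,0,0,1,0.5],[-4.6,-2.8,0,0,0,1,0.5],[-4.6,-2.8,0,0,0,1,0.5],[-4.6,-2.8,0,0,0,1,0.5],[-4.6,-2.8,0,0,0,1,0.5],[-4.6,-2.8,0,0,0,1,0.5],[-3,-1.8,0,0,0,1,0.5],[0,0,0,0,0,0,0.5]]'
python3 -c "
from h import *
goto(rail(.285,0,.11),Rrail(2))"
```

```text
clock: 7.15
eef_pos: [0.5065, -0.2195, 0.417]
tool_rot: [0.654, 0.756, -0.012, -0.016]
force: [-0.0, 0.0, -1.4]
width: 0.201
 t 7.15 grasp [ 0.5005 -0.2191  0.2621] F [-0.   0.  -1.4] w 0.201 rot [ -1.69 -30.43   2.27] shift now [-1.    1.73 -1.2 ] shift after rot [-1.39  1.81 -0.5 ]
```

```bash
python3 -m crank '[[-0.2,0.4,-0.5,-0.4,-7.5,0.5,0.5],[-0.2,0.4,-0.3,-0.4,-7.5,0.5,0.5],[-0.2,0.4,0,-0.4,-7.5,0.5,0.5],[-0.2,0.4,0,-0.4,-7.5,0.5,0.5],[0,0,0,0,0,0,0.5],[0,0,0,0,0,0,0.5]]'
python3 -c "
from h import *
goto(rail(.285,0,.11),Rrail(2))"
```

```text
clock: 7.9
eef_pos: [0.5233, -0.2184, 0.4147]
tool_rot: [0.638, 0.727, -0.173, 0.186]
force: [-0.4, -0.4, -0.5]
width: 0.198
 t 7.9 grasp [ 0.531  -0.2941  0.2797] F [-0.4 -0.4 -0.5] w 0.198 rot [-0.37 -0.6   1.09] shift now [-1.43  0.09 -0.74] shift after rot [-1.43  0.12 -0.73]
```

```bash
python3 -m crank '[[-1.4,0.1,-0.5,-0.4,-0.6,1,0.5],[0,0,0,0,0,0,0.5],[0,0,0,0,0,0,0.5]]'
python3 - <<'E'
from h import *
goto(rail(.285,0,.11),Rrail(2))
o,p,Rm=st(); gp=p+Rm.apply([0,0,.155])
im=[]
for n in('top','scene'):
    d=grab(n,n+'2');P=cloud(d);hsv=cv2.cvtColor(d['pixels'],cv2.COLOR_RGB2HSV)
    q=Rm.inv().apply((P-gp).reshape(-1,3)).reshape(P.shape)
    m=(q[...,0]>-.05)&(q[...,0]<.16)&(abs(q[...,1])<.02)&(q[...,2]>-.03)&(q[...,2]<.04)
    for a,b in((-.04,.03),(.04,.08),(.085,.11),(.11,.125),(.125,.15)):
        k=m&(q[...,0]>a)&(q[...,0]<b)
        if k.sum(): print(n,a,b,k.sum(),'y',np.percentile(q[k][:,1],[5,50,95]).round(4),'z',np.percentile(q[k][:,2],[5,50,95]).round(4),'xmax',q[k][:,0].max().round(4))
    c=d['pixels'][150:270,270:430,::-1] if n=='top' else d['pixels'][180:330,170:370,::-1]
    im.append(cv2.resize(c,(800,600) if 0 else (400*1,300),interpolation=cv2.INTER_CUBIC))
cv2.imwrite('pics/c2.png',cv2.resize(np.hstack(im),None,fx=1,fy=1))
E
```

```text
clock: 8.28
eef_pos: [0.5257, -0.23, 0.4266]
tool_rot: [0.644, 0.72, -0.171, 0.193]
force: [-0.2, 0.0, -0.6]
width: 0.201
 t 8.28 grasp [ 0.5344 -0.3067  0.2922] F [-0.2  0.  -0.6] w 0.201 rot [-0.01 -0.12 -0.13] shift now [ 0.18  0.02 -0.29] shift after rot [ 0.18  0.02 -0.29]
top -0.04 0.03 112 y [-0.0152 -0.0046  0.0065] z [-0.0156 -0.0092  0.0216] xmax -0.0066
scene -0.04 0.03 455 y [-0.0127  0.0092  0.0177] z [-0.0262  0.0022  0.028 ] xmax 0.029
scene 0.04 0.08 64 y [0.0024 0.0106 0.012 ] z [0.0132 0.021  0.0301] xmax 0.0798
scene 0.085 0.11 23 y [0.0098 0.0107 0.0124] z [0.0181 0.0237 0.0308] xmax 0.107
scene 0.11 0.125 8 y [0.009  0.0112 0.012 ] z [0.0249 0.0269 0.0299] xmax 0.1241
scene 0.125 0.15 1 y [0.0116 0.0116 0.0116] z [0.03 0.03 0.03] xmax 0.1295
```

View pics/c2.png

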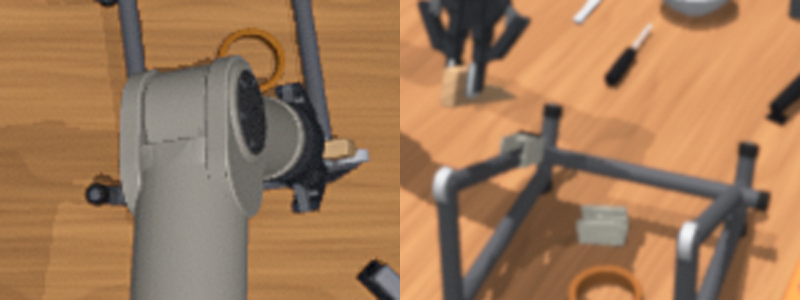

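The crop shows the wedge held straight above the rail's high end, thin end pointing down the slope. The pad is still clipped on at right-half crop px (525,148). I'll lower it now.

```bash
python3 -m crank '[[0.2,0,2,0,0,-0.1,0.5],[0,0,2,0,0,0,0.5],[0,0,1.3,0,0,0,0.5],[0,0,0,0,0,0,0.5]]'
python3 -c "
from h import *
goto(rail(.285,0,.04),Rrail(2))"
```

```text
clock: 8.88
eef_pos: [0.5277, -0.2564, 0.3746]
tool_rot: [0.643, 0.721, -0.173, 0.191]
force: [-0.8, -0.3, -0.7]
width: 0.2
 t 8.88 grasp [ 0.5359 -0.3329  0.2401] F [-0.8 -0.3 -0.7] w 0.2 rot [-0.2  -0.2   0.05] shift now [0.11 0.13 0.88] shift after rot [0.11 0.12 0.88]
```

```bash
python3 -m crank '[[0.1,0.13,0.5,0,0,0,0.5],[0,0,0.3,0,0,0,0.5],[0,0,0,0,0,0,0.5]]'
python3 -c "
from h import *
goto(rail(.285,0,.03),Rrail(2))"
python3 -m crank '[[0,0,0.3,0,0,0,0.5],[0,0,0,0,0,0,0.5]]'
python3 -c "
from h import *
goto(rail(.285,0,.03),Rrail(2))"
```

```text
clock: 9.25
eef_pos: [0.53, -0.2589, 0.3674]
tool_rot: [0.643, 0.721, -0.172, 0.191]
force: [0.0, -0.0, -1.2]
width: 0.2
 t 9.25 grasp [ 0.5385 -0.3355  0.2329] F [ 0.  -0.  -1.2] w 0.2 rot [-0.08 -0.19  0.06] shift now [ 0.02 -0.07  1.12] shift after rot [ 0.03 -0.08  1.12]
clock: 9.5
eef_pos: [0.5304, -0.2601, 0.3653]
tool_rot: [0.643, 0.721, -0.172, 0.192]
force: [-0.1, -0.7, -0.8]
width: 0.2
 t 9.5 grasp [ 0.5392 -0.3367  0.2309] F [-0.1 -0.7 -0.8] w 0.2 rot [-0.01 -0.15  0.06] shift now [ 0.03 -0.11  0.88] shift after rot [ 0.03 -0.11  0.88]
```

```bash
for i in 1 2; do python3 -m crank '[[0,-0.05,0.4,0,0,0,0.5],[0,0,0,0,0,0,0.5]]'; python3 -c "
from h import *
goto(rail(.285,0,.03),Rrail(2))"; done
```

```text
clock: 9.75
eef_pos: [0.5301, -0.2623, 0.3619]
tool_rot: [0.643, 0.721, -0.172, 0.192]
force: [0.7, 0.2, -0.5]
width: 0.201
 t 9.75 grasp [ 0.5389 -0.3389  0.2274] F [ 0.7  0.2 -0.5] w 0.201 rot [ 0.01 -0.14  0.05] shift now [ 0.04 -0.05  0.47] shift after rot [ 0.04 -0.05  0.47]
clock: 10.0
eef_pos: [0.5303, -0.2639, 0.359]
tool_rot: [0.643, 0.721, -0.171, 0.193]
force: [0.1, 1.0, 0.5]
width: 0.199
 t 10.0 grasp [ 0.5394 -0.3406  0.2246] F [0.1 1.  0.5] w 0.199 rot [ 0.12 -0.13  0.03] shift now [ 0.05 -0.05  0.14] shift after rot [ 0.05 -0.05  0.14]
```

```bash
for i in 1 2; do python3 -m crank '[[0,-0.05,0.3,0,0,0,0.5],[0,0,0,0,0,0,0.5]]'; python3 -c "
from h import *
goto(rail(.285,0,.03),Rrail(2))"; done
```

```text
clock: 10.25
eef_pos: [0.5306, -0.2646, 0.3578]
tool_rot: [0.642, 0.722, -0.17, 0.194]
force: [-0.1, 0.3, -0.5]
width: 0.198
 t 10.25 grasp [ 0.5401 -0.3413  0.2235] F [-0.1  0.3 -0.5] w 0.198 rot [ 0.26 -0.08  0.03] shift now [ 0.05 -0.07  0.  ] shift after rot [ 0.05 -0.07  0.  ]
clock: 10.5
eef_pos: [0.531, -0.2643, 0.358]
tool_rot: [0.642, 0.722, -0.17, 0.196]
force: [-0.2, 0.7, -0.7]
width: 0.2
 t 10.5 grasp [ 0.541  -0.3411  0.2237] F [-0.2  0.7 -0.7] w 0.2 rot [ 0.44 -0.    0.05] shift now [ 0.03 -0.11  0.03] shift after rot [ 0.03 -0.11  0.03]
```

```bash
python3 -m crank '[[0.8,-0.1,0.1,0.4,0,0,0.5],[0.8,0,0.1,0,0,0,0.5],[0.8,0,0.1,0,0,0,0.5],[0.8,0,0.1,0,0,0,0.5]]'
python3 - <<'E'
from h import *
goto(rail(.245,0,.03),Rrail(2))
o,p,Rm=st(); gp=p+Rm.apply([0,0,.155])
d=grab('scene','scene3');P=cloud(d)
q=P-S['S0']; t=q@S['T'];n=q@S['N'];l=q@S['v']
hsv=cv2.cvtColor(d['pixels'],cv2.COLOR_RGB2HSV)
m=(hsv[...,1]>60)&(hsv[...,0]<25)&(t>0)&(t<.33)&(abs(l)<.04)&(n>-.01)&(n<.06)
for a in np.arange(.08,.3,.02):
    k=m&(t>a)&(t<a+.02)
    if k.sum()>2: print(round(a,2),k.sum(),'l',np.percentile(l[k],[10,50,90]).round(4),'n',np.percentile(n[k],[5,95]).round(4))
cv2.imwrite('pics/c3.png',cv2.resize(d['pixels'][220:290,180:280,::-1],(800,560),interpolation=cv2.INTER_CUBIC))
E
```

```text
clock: 11.0
eef_pos: [0.5296, -0.2382, 0.3436]
tool_rot: [0.643, 0.72, -0.171, 0.2]
force: [-1.0, 1.6, 6.7]
width: 0.197
 t 11.0 grasp [ 0.5403 -0.3161  0.21  ] F [-1.   1.6  6.7] w 0.197 rot [ 0.63  0.47 -0.22] shift now [ 1.06 -0.28 -0.07] shift after rot [ 1.06 -0.28 -0.06]
0.08 4 l [-0.0166 -0.0121 -0.0042] n [-0.0028  0.0149]
0.1 4 l [-0.017  -0.0155 -0.014 ] n [0.0038 0.0126]
0.14 15 l [0.0149 0.0164 0.0174] n [-0.0004  0.0089]
0.16 26 l [0.0096 0.0153 0.0168] n [-0.0001  0.0165]
0.18 35 l [0.0053 0.0153 0.0165] n [0.0013 0.0167]
0.2 29 l [0.0137 0.0156 0.017 ] n [-0.0002  0.0164]
0.22 13 l [0.0144 0.0157 0.0165] n [0.0011 0.0113]
0.24 62 l [-0.0042  0.015   0.0289] n [0.0028 0.0552]
0.26 87 l [-0.0248  0.0141  0.0177] n [0.0022 0.0578]
0.28 160 l [0.0013 0.01   0.0154] n [0.0032 0.0393]
```

View pics/c3.png

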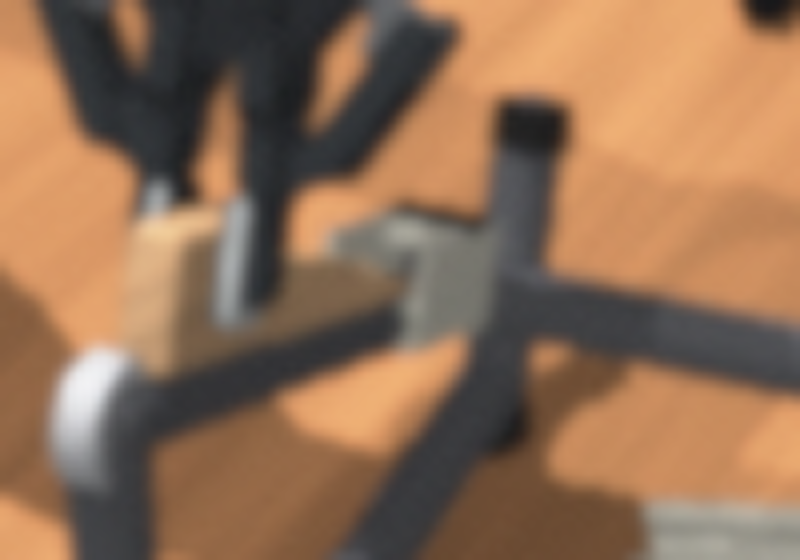

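The thin end is already in the pad's slot at crop px (400,280) and flat on the rail, but about 3–4 mm too far to +y. I'll ease off, shift it sideways and press again.

```bash
python3 -m crank '[[0,-0.2,-0.1,0.6,0.4,-0.2,0.5],[0,-0.2,0,0.2,0.2,0,0.5],[0,-0.1,0,0.1,0,0,0.5]]'
python3 - <<'E'
from h import *
goto(rail(.245,-0.0012,.03),Rrail(2))
d=grab('scene','scene4');P=cloud(d)
q=P-S['S0']; t=q@S['T'];n=q@S['N'];l=q@S['v']
hsv=cv2.cvtColor(d['pixels'],cv2.COLOR_RGB2HSV)
m=(hsv[...,1]>60)&(hsv[...,0]<25)&(t>0)&(t<.33)&(abs(l)<.04)&(n>-.01)&(n<.02)
for a in np.arange(.12,.26,.02):
    k=m&(t>a)&(t<a+.02)
    if k.sum()>2: print(round(a,2),k.sum(),'l',np.percentile(l[k],[10,50,90]).round(4),'n',np.percentile(n[k],[5,95]).round(4))
m=(hsv[...,1]<60)&(hsv[...,2]>130)&(t>0.06)&(t<.14)&(abs(n)<.03)&(abs(l)<.03)
for a in np.arange(.07,.14,.015):
    k=m&(t>a)&(t<a+.015)&(n<-.002)
    if k.sum()>2: print('pad',round(a,3),k.sum(),'l',np.percentile(l[k],[10,50,90]).round(4))
E
```

```text
clock: 11.42
eef_pos: [0.5243, -0.2369, 0.3428]
tool_rot: [0.643, 0.722, -0.173, 0.189]
force: [0.4, 2.3, 2.0]
width: 0.196
 t 11.43 grasp [ 0.5322 -0.3134  0.2082] F [0.4 2.3 2. ] w 0.196 rot [-0.33 -0.26  0.15] shift now [ 0.85  0.12 -0.03] shift after rot [ 0.85  0.11 -0.03]
0.12 12 l [-0.0143  0.0054  0.0076] n [-0.0004  0.0105]
0.14 14 l [0.0067 0.0074 0.0081] n [-0.      0.0112]
0.16 29 l [-0.0021  0.0068  0.0079] n [0.0006 0.0173]
0.18 32 l [-0.0004  0.0067  0.0077] n [-0.001   0.0174]
0.2 29 l [0.0057 0.0071 0.0082] n [0.     0.0177]
0.22 10 l [0.006  0.0068 0.0073] n [-0.0001  0.0085]
0.24 16 l [0.0065 0.0077 0.0189] n [0.0015 0.0182]
0.26 30 l [0.0062 0.0073 0.0083] n [0.0015 0.0177]
pad 0.115 8 l [0.0168 0.0187 0.0199]
```

```bash
python3 -m crank '[[0.7,0.15,0.1,-0.2,0,0.1,0.5],[0.7,0,0.1,0,0,0,0.5],[0.7,0,0.1,0,0,0,0.5],[0.7,0,0.1,0,0,0,0.5]]'
python3 -c "
from h import *
goto(rail(.173,0,.03),Rrail(2))"
```

```text
clock: 11.98
eef_pos: [0.5253, -0.2154, 0.3312]
tool_rot: [0.644, 0.719, -0.172, 0.198]
force: [-0.6, 1.0, 5.7]
width: 0.2
 t 11.97 grasp [ 0.5351 -0.2931  0.1974] F [-0.6  1.   5.7] w 0.2 rot [ 0.33  0.34 -0.29] shift now [ 5.62 -0.13 -0.25] shift after rot [ 5.62 -0.1  -0.22]
```

```bash
python3 -m crank '[[0.7,-0.1,0.1,0.3,0.2,-0.2,0.5],[0.7,-0.05,0.1,0,0,0,0.5],[0.7,0,0.1,0,0,0,0.5]]'
python3 -c "
from h import *
goto(rail(.173,0,.03),Rrail(2))"
```

```text
clock: 12.35
eef_pos: [0.5238, -0.1983, 0.3221]
tool_rot: [0.643, 0.719, -0.171, 0.199]
force: [-0.6, 1.7, 5.9]
width: 0.201
 t 12.35 grasp [ 0.5339 -0.2762  0.1884] F [-0.6  1.7  5.9] w 0.201 rot [ 0.45  0.45 -0.3 ] shift now [ 3.68 -0.17 -0.18] shift after rot [ 3.68 -0.15 -0.15]
```

```bash
python3 -m crank '[[0.7,-0.15,0.1,0.4,0.3,-0.3,0.5],[0.7,0,0.1,0,0,0,0.5]]'
python3 - <<'E'
from h import *
goto(rail(.173,0,.03),Rrail(2))
d=grab('scene','scene5')
cv2.imwrite('pics/c5.png',cv2.resize(d['pixels'][220:290,180:280,::-1],(800,560),interpolation=cv2.INTER_CUBIC))
E
```

```text
clock: 12.6
eef_pos: [0.5227, -0.1928, 0.3191]
tool_rot: [0.643, 0.717, -0.176, 0.202]
force: [-0.3, -4.4, 12.1]
width: 0.201
 t 12.6 grasp [ 0.5325 -0.2723  0.1864] F [-0.3 -4.4 12.1] w 0.201 rot [ 0.28  1.09 -0.38] shift now [ 3.05 -0.12 -0.19] shift after rot [ 3.05 -0.1  -0.13]
```

View pics/c5.png

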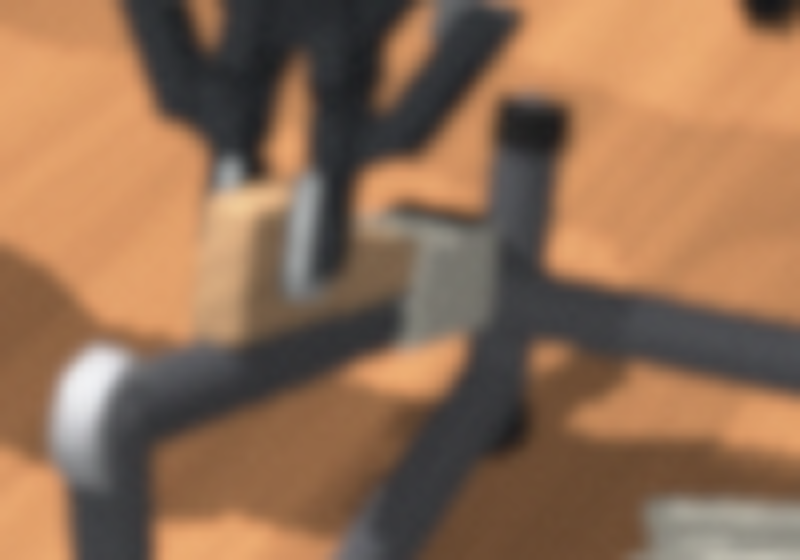

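The wedge is in under the pad's bridge (crop px (410,270)), and about 9.5 N now resists along the rail. I'll keep pushing.

```bash
python3 -m crank '[[1.0,-0.1,0.1,0.2,1,-0.3,0.5],[1.0,0,0.1,0,0.3,0,0.5]]'
python3 -c "
from h import *
goto(rail(.173,0,.03),Rrail(2))"
python3 -m crank '[[1.0,-0.1,0.1,0.2,1,-0.3,0.5]]'
python3 -c "
from h import *
goto(rail(.173,0,.03),Rrail(2))"
```

```text
clock: 12.9
eef_pos: [0.5219, -0.1873, 0.316]
tool_rot: [0.646, 0.714, -0.176, 0.204]
force: [-0.6, -6.4, 11.5]
width: 0.2
 t 12.9 grasp [ 0.5318 -0.2673  0.1836] F [-0.6 -6.4 11.5] w 0.2 rot [ 0.29  1.31 -0.84] shift now [ 2.41 -0.12 -0.17] shift after rot [ 2.42 -0.08 -0.12]
clock: 13.02
eef_pos: [0.5214, -0.186, 0.3154]
tool_rot: [0.647, 0.713, -0.176, 0.204]
force: [2.4, -12.2, 13.1]
width: 0.202
 t 13.03 grasp [ 0.5311 -0.2659  0.1829] F [  2.4 -12.2  13.1] w 0.202 rot [ 0.24  1.25 -0.99] shift now [ 2.27 -0.09 -0.15] shift after rot [ 2.27 -0.05 -0.1 ]
```

```bash
python3 -m crank '[[1.4,-0.05,0,0.2,0.6,-0.5,0.5],[1.4,0,0,0,0.3,-0.2,0.5]]'
python3 -c "
from h import *
goto(rail(.173,0,.03),Rrail(2))"
python3 -m crank '[[1.4,-0.05,0,0,0.4,-0.3,0.5]]'
python3 -c "
from h import *
goto(rail(.173,0,.03),Rrail(2))"
```

```text
clock: 13.28
eef_pos: [0.5195, -0.1771, 0.3106]
tool_rot: [0.648, 0.709, -0.183, 0.208]
force: [-0.3, -8.7, 8.9]
width: 0.2
 t 13.28 grasp [ 0.5286 -0.2592  0.1794] F [-0.3 -8.7  8.9] w 0.2 rot [-0.1   2.19 -1.33] shift now [ 1.24  0.01 -0.12] shift after rot [ 1.24  0.04 -0.07]
clock: 13.4
eef_pos: [0.5182, -0.1696, 0.3061]
tool_rot: [0.648, 0.709, -0.184, 0.209]
force: [-0.3, -0.5, 7.7]
width: 0.202
 t 13.4 grasp [ 0.5272 -0.2519  0.1751] F [-0.3 -0.5  7.7] w 0.202 rot [-0.13  2.3  -1.42] shift now [ 0.36  0.07 -0.09] shift after rot [ 0.36  0.08 -0.08]
```

```bash
python3 -m crank '[[0.6,0,0,0,0.4,-0.3,0.5],[0,0,0,0,0,0,0.5]]'
python3 - <<'E'
from h import *
goto(rail(.173,0,.03),Rrail(2))
d=grab('scene','scene6');P=cloud(d)
q=P-S['S0']; t=q@S['T'];n=q@S['N'];l=q@S['v']
hsv=cv2.cvtColor(d['pixels'],cv2.COLOR_RGB2HSV)
m=(hsv[...,1]<60)&(hsv[...,2]>130)&(t>0.02)&(t<.15)&(abs(n)<.05)&(abs(l)<.03)
print('pad t',np.percentile(t[m],[2,50,98]).round(4),'n',np.percentile(n[m],[2,50,98]).round(4),'l',np.percentile(l[m],[2,50,98]).round(4))
cv2.imwrite('pics/c6.png',cv2.resize(d['pixels'][220:290,180:280,::-1],(800,560),interpolation=cv2.INTER_CUBIC))
E
```

```text
clock: 13.65
eef_pos: [0.5179, -0.1653, 0.3039]
tool_rot: [0.648, 0.71, -0.182, 0.207]
force: [-0.4, 1.9, 0.4]
width: 0.199
 t 13.65 grasp [ 0.527  -0.2469  0.1725] F [-0.4  1.9  0.4] w 0.199 rot [-0.09  2.02 -1.23] shift now [-0.13  0.06 -0.04] shift after rot [-0.13  0.06 -0.05]
pad t [0.074  0.1103 0.1246] n [-0.0018  0.0152  0.0264] l [-0.0129  0.0107  0.0208]
```

View pics/c6.png

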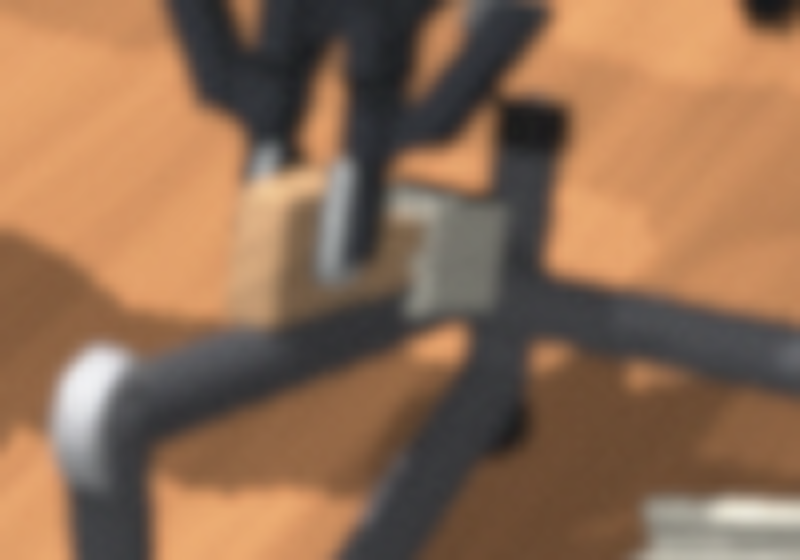

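The pad has come up about 11–15 mm, level and clear of the rail's sides, and the axial resistance is gone. I'll hold briefly, then draw the wedge back up the slope.

```bash
python3 -m crank '[[0.1,0,0,0,0,0,0.5],[0,0,0,0,0,0,0.5],[-0.6,0,0,0,0,0,0.5],[-0.8,0,0,0,0,0,0.5],[-1,0,0,0,0,0,0.5],[-1.2,0,0,0,0,0,0.5],[-1.2,0,0,0,0,0,0.5],[-1.2,0,0,0,0,0,0.5]]'
python3 - <<'E'
from h import *
goto(rail(.173,0,.03),Rrail(2))
d=grab('scene','scene7');P=cloud(d)
q=P-S['S0']; t=q@S['T'];n=q@S['N'];l=q@S['v']
hsv=cv2.cvtColor(d['pixels'],cv2.COLOR_RGB2HSV)
m=(hsv[...,1]<60)&(hsv[...,2]>130)&(t>0.0)&(t<.2)&(abs(n)<.05)&(abs(l)<.03)
print('pad t',np.percentile(t[m],[2,50,98]).round(4),'n',np.percentile(n[m],[2,50,98]).round(4),'l',np.percentile(l[m],[2,50,98]).round(4))
E
```

```text
clock: 14.7
eef_pos: [0.5216, -0.2189, 0.3342]
tool_rot: [0.648, 0.711, -0.183, 0.204]
force: [1.5, -0.2, -0.2]
width: 0.198
 t 14.7 grasp [ 0.5299 -0.3002  0.2025] F [ 1.5 -0.2 -0.2] w 0.198 rot [-0.36  1.84 -1.14] shift now [ 6.03  0.18 -0.31] shift after rot [ 6.04  0.3  -0.12]
pad t [0.0752 0.117  0.1263] n [-0.0062  0.0155  0.0261] l [-0.0148 -0.0016  0.021 ]
```

```bash
python3 -m crank '[[-1.5,0,0,0,0,0,0.5],[-1.8,0,0,0,0,0,0.5],[-2,0,-0.1,0,0,0,0.5],[-2,0,-1,0,0,0,0.5],[0,0,-4,0,0,0,0.5],[0,0,-5,0,0,0,0.5],[0,0,-4,0,0,0,0.5]]'
python3 - <<'E'
from h import *
goto([.55,.19,.12],Rw)
d=grab('scene','scene8');P=cloud(d)
q=P-S['S0']; t=q@S['T'];n=q@S['N'];l=q@S['v']
hsv=cv2.cvtColor(d['pixels'],cv2.COLOR_RGB2HSV)
m=(hsv[...,1]<60)&(hsv[...,2]>130)&(t>0.0)&(t<.2)&(abs(n)<.05)&(abs(l)<.03)
print('pad t',np.percentile(t[m],[2,50,98]).round(4),'n',np.percentile(n[m],[2,50,98]).round(4),'l',np.percentile(l[m],[2,50,98]).round(4))
cv2.imwrite('pics/c8.png',cv2.resize(d['pixels'][200:290,160:280,::-1],(800,600),interpolation=cv2.INTER_CUBIC))
E
```

```text
clock: 15.62
eef_pos: [0.5171, -0.2143, 0.494]
tool_rot: [0.651, 0.708, -0.188, 0.199]
force: [0.6, -0.6, -1.0]
width: 0.197
 t 15.62 grasp [ 0.5228 -0.2957  0.3622] F [ 0.6 -0.6 -1. ] w 0.197 rot [ -3.39  31.63 -10.46] shift now [45.54  6.71 -2.49] shift after rot [38.08 13.97 21.9 ]
pad t [0.076  0.1152 0.1253] n [-0.0053  0.0173  0.0257] l [-0.0159 -0.0113  0.0187]
```

View pics/c8.png

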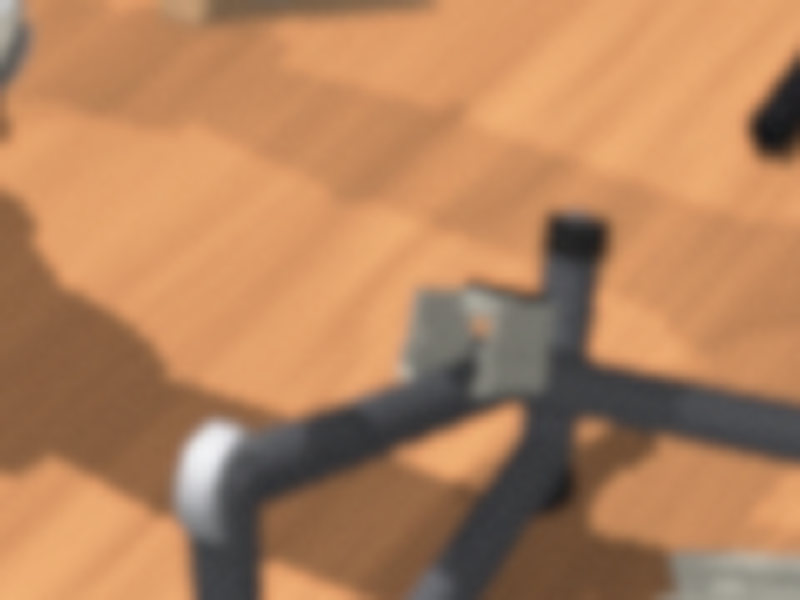

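The pad sits loose and upright astride the rail (crop px (480,345)). I'll lay the wedge back on its old spot.

```bash
python3 -m crank '[[0,0,0,-0.8,7.9,-2.6,0.5],[0,0,0,-0.8,7.9,-2.6,0.5],[0,0,0,-0.8,7.9,-2.6,0.5],[0,0,0,-0.8,7.9,-2.6,0.5],[0,0,0,0,0,0,0.5]]'
python3 -c "
from h import *
goto([.645,.186,.13],Rw)"
```

```text
clock: 16.3
eef_pos: [0.5177, -0.2104, 0.5007]
tool_rot: [0.601, 0.8, 0.006, -0.001]
force: [-0.2, -0.3, -2.0]
width: 0.199
 t 16.3 grasp [ 0.5185 -0.2088  0.3457] F [-0.2 -0.3 -2. ] w 0.199 rot [ 0.44 -0.47  0.68] shift now [34.34 23.1  22.03] shift after rot [34.79 22.86 21.57]
```

```bash
python3 -m crank '[[4.3,2.8,1,0.4,-0.4,0.6,0.5],[4.3,2.8,2,0,0,0,0.5],[4.3,2.8,2.8,0,0,0,0.5],[4.3,2.8,2.8,0,0,0,0.5],[4.3,2.8,2.8,0,0,0,0.5],[4.3,2.8,2.8,0,0,0,0.5],[4.3,2.8,2.8,0,0,0,0.5],[3,2,2,0,0,0,0.5],[0,0,0,0,0,0,0.5],[0,0,0,0,0,0,0.5]]'
python3 -c "
from h import *
goto([.645,.186,.031],Rw)"
```

```text
clock: 17.55
eef_pos: [0.6427, 0.1726, 0.3001]
tool_rot: [0.607, 0.795, -0.006, 0.015]
force: [-0.2, -0.4, -0.1]
width: 0.202
 t 17.55 grasp [0.6452 0.1682 0.1451] F [-0.2 -0.4 -0.1] w 0.202 rot [ 0.47  1.82 -0.25] shift now [ 1.59  0.48 11.36] shift after rot [ 1.23  0.58 11.41]
```

```bash
python3 -m crank '[[1.2,0.5,2,0.4,1.7,-0.2,0.5],[0,0,3,0,0,0,0.5],[0,0,3,0,0,0,0.5],[0,0,1.2,0,0,0,0.5],[0,0,0,0,0,0,0.5]]'
python3 -c "
from h import *
goto([.645,.186,.031],Rw)"
```

```text
clock: 18.18
eef_pos: [0.6466, 0.1808, 0.2054]
tool_rot: [0.609, 0.793, 0.002, 0.003]
force: [-0.1, -0.2, -0.3]
width: 0.2
 t 18.18 grasp [0.6475 0.1807 0.0504] F [-0.1 -0.2 -0.3] w 0.2 rot [ 0.32  0.13 -0.51] shift now [ 0.55 -0.03  1.94] shift after rot [ 0.55 -0.02  1.94]
```

```bash
python3 -m crank '[[0.5,0,1.0,0.2,0.1,-0.4,0.5],[0,0,0.7,0,0,0,0.5],[0,0,0.2,0,0,0,0.5]]'
python3 -c "
from h import *
goto([.645,.186,.031],Rw)"
```

```text
clock: 18.55
eef_pos: [0.6465, 0.1862, 0.188]
tool_rot: [0.606, 0.795, 0.003, 0.002]
force: [0.4, -0.0, -0.9]
width: 0.199
 t 18.55 grasp [0.6476 0.1866 0.033 ] F [ 0.4 -0.  -0.9] w 0.199 rot [ 0.41 -0.01 -0.14] shift now [ 0.02 -0.16  0.2 ] shift after rot [ 0.02 -0.15  0.2 ]
```

```bash
python3 -m crank '[[0,0,0.25,0.3,0,0,0.5],[0,0,0.1,0,0,0,0.5],[0,0,0,0,0,0,5],[0,0,0,0,0,0,8.5],[0,0,0,0,0,0,8.5],[0,0,0,0,0,0,8.5],[0,0,-3,0,0,0,8.5],[0,0,-5,0,0,0,8.5],[0,0,-5,0,0,0,8.5],[0,0,-5,0,0,0,8.5]]'
python3 -c "
from h import *
goto(rail(.1,0,.17),Rrail(0))"
```

```text
clock: 19.8
eef_pos: [0.6456, 0.1853, 0.3645]
tool_rot: [0.606, 0.795, -0.003, -0.002]
force: [0.2, 0.2, -0.4]
width: 0.994
 t 19.8 grasp [0.6443 0.1848 0.2095] F [ 0.2  0.2 -0.4] w 0.994 rot [  1.7  -27.88   8.8 ] shift now [-18.11 -19.66  -3.07] shift after rot [-19.99 -16.61   6.95]
```

Run:
```python
from h import *
for nme in('scene','top'):
    d=grab(nme,nme+'9');P=cloud(d)
    q=P-S['S0']; t=q@S['T'];n=q@S['N'];l=q@S['v']
    hsv=cv2.cvtColor(d['pixels'],cv2.COLOR_RGB2HSV)
    m=(hsv[...,1]<60)&(hsv[...,2]>125)&(t>0.0)&(t<.2)&(n>-.02)&(n<.06)&(abs(l)<.04)
    print(nme,m.sum(),'pad t',np.percentile(t[m],[2,50,98]).round(4),'n',np.percentile(n[m],[2,50,98]).round(4),'l',np.percentile(l[m],[2,50,98]).round(4))
    if nme=='top':
        k=m&(n>.01); print(cv2.minAreaRect((np.stack([t[k],l[k]],1)*1000).astype(np.float32)))
        c=d['pixels'][160:265,170:370,::-1]
        w=P[176:208,182:242].reshape(-1,3); hi=w[w[:,2]>.035]; print('wedge',cv2.minAreaRect((hi[:,:2]*1000).astype(np.float32)),hi[:,2].max(), [np.nanmedian(w[(np.hypot(w[:,0]-x,w[:,1]-y)<.006),2]).round(4) for x,y in [(.63,.24),(.62,.277),(.611,.308)]])
cv2.imwrite('pics/c9.png',cv2.resize(c,(800,420),interpolation=cv2.INTER_CUBIC))
```

```text
scene 133 pad t [0.0673 0.1164 0.1269] n [-0.0057  0.0135  0.0254] l [-0.0169 -0.0061  0.0211]
top 127 pad t [0.066  0.0983 0.1239] n [-0.0056  0.0181  0.0289] l [-0.0206 -0.0015  0.0171]
((93.19282531738281, -1.6777286529541016), (61.253089904785156, 37.36322021484375), 0.9520033597946167)
wedge ((559.4525146484375, 134.1882781982422), (193.85386657714844, 79.06385040283203), 31.979578018188477) 0.6327231989404599 [np.float64(nan), np.float64(nan), np.float64(0.0037)]
  return np.nanmean(a, axis, out=out, keepdims=keepdims)
```

View pics/c9.png

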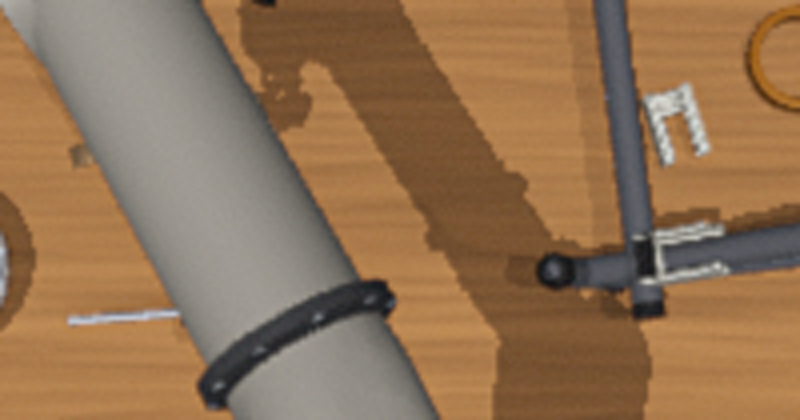

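The top view shows the pad astride the rail, aligned with it, at crop px (690,250). It sits at about t = 95 mm with no sideways offset. I'll go and grasp it across its walls.

```bash
python3 -m crank '[[-3.5,-3.8,-1,0,0,0,8.5],[-3.5,-3.8,-1,0,0,1.5,8.5],[-3.5,-3.8,-1,0,0,1.5,8.5],[-3.5,-3.8,0,0,0,1.5,8.5],[-2.5,-2.8,0,0,0,1.5,8.5],[0,0,0,0,-7,1,8.5],[0,0,0,0,-7,0.5,8.5],[0,0,0,0,-7,0,8.5],[0,0,0,0,-6,0,8.5],[0,0,0,0,0,0,8.5]]'
python3 -c "
from h import *
goto(rail(.097,0,.10),Rrail(0))"
```

```text
clock: 21.15
eef_pos: [0.5053, -0.0251, 0.3962]
tool_rot: [0.642, 0.728, -0.156, 0.182]
force: [-0.4, 0.2, 0.5]
width: 0.997
 t 21.15 grasp [ 0.5153 -0.0963  0.2589] F [-0.4  0.2  0.5] w 0.997 rot [ 0.68 -0.33  0.5 ] shift now [-1.2  -0.38  7.68] shift after rot [-1.16 -0.28  7.69]
```

```bash
python3 -m crank '[[-1.1,-0.3,2.5,0.6,-0.3,0.5,8.5],[0,0,2.5,0,0,0,8.5],[0,0,2.2,0,0,0,8.5],[0,0,0,0,0,0,8.5]]'
python3 -c "
from h import *
goto(rail(.097,0,.018),Rrail(0))"
```

```text
clock: 21.65
eef_pos: [0.5079, -0.0699, 0.3361]
tool_rot: [0.647, 0.724, -0.157, 0.178]
force: [-0.2, 0.0, 0.8]
width: 0.993
 t 21.65 grasp [ 0.5163 -0.141   0.1986] F [-0.2  0.   0.8] w 0.993 rot [ 0.11 -0.48 -0.14] shift now [-0.09 -0.05  8.48] shift after rot [-0.02 -0.03  8.48]
```

```bash
python3 -m crank '[[0,0,2.5,0,-0.4,0,8.5],[0,0,2.5,0,0,0,8.5],[0,0,2,0,0,0,8.5],[0,0,0.5,0,0,0,8.5],[0,0,0,0,0,0,8.5]]'
python3 -c "
from h import *
goto(rail(.097,0,.018),Rrail(0))"
```

```text
clock: 22.28
eef_pos: [0.5148, -0.1037, 0.2721]
tool_rot: [0.647, 0.723, -0.155, 0.183]
force: [1.0, 0.2, 1.5]
width: 1.0
 t 22.27 grasp [ 0.5246 -0.1751  0.1349] F [1.  0.2 1.5] w 1.0 rot [ 0.61 -0.28 -0.34] shift now [ 0.   -0.34  1.22] shift after rot [ 0.01 -0.33  1.22]
```

```bash
python3 -m crank '[[0,-0.3,0.6,0.5,-0.3,-0.3,8.5],[0,0,0.6,0,0,0,8.5],[0,0,0,0,0,0,8.5]]'
python3 -c "
from h import *
goto(rail(.097,0,.018),Rrail(0))"
python3 -m crank '[[0,0,0,0,0,0,5.5],[0,0,0,0,0,0,4],[0,0,0,0,0,0,2.8],[0,0,0,0,0,0,2.8],[0,0,0,0,0,0,2.8],[0,0,0,0,0,0,2.8]]'
```

```text
clock: 22.65
eef_pos: [0.5131, -0.1089, 0.2624]
tool_rot: [0.646, 0.724, -0.16, 0.182]
force: [-0.0, 0.4, 1.1]
width: 0.992
 t 22.65 grasp [ 0.5221 -0.1813  0.1256] F [-0.   0.4  1.1] w 0.992 rot [ 0.27  0.05 -0.02] shift now [-0.   -0.1   0.12] shift after rot [-0.   -0.1   0.12]
clock: 23.4
eef_pos: [0.5118, -0.1085, 0.2634]
tool_rot: [0.646, 0.724, -0.162, 0.182]
force: [-2.1, 2.2, 3.0]
width: 0.425
```

```bash
python3 -m crank '[[0,0,-1,0,0,0,2.8],[0,0,-2,0,0,0,2.8],[0,0,-4,0,0,0,2.8],[0,0,-4,0,0,0,2.8],[0,0,-4,0,0,0,2.8],[0,0,0,0,7,0,2.8],[0,0,0,0,7,0,2.8],[0,0,0,0,7,0,2.8],[0,0,0,0,7,0,2.8],[0,0,0,0,0,0,2.8]]'
python3 -c "
from h import *
goto([.509,.428,.14],Rw)"
```

```text
clock: 24.65
eef_pos: [0.503, -0.0278, 0.4097]
tool_rot: [0.66, 0.751, 0.01, -0.0]
force: [1.2, -0.2, -1.1]
width: 0.421
 t 24.65 grasp [ 0.5049 -0.0254  0.2547] F [ 1.2 -0.2 -1.1] w 0.421 rot [ 0.85 -0.72 -8.15] shift now [44.97  6.26 12.17] shift after rot [43.76 12.75 11.47]
```

```bash
python3 -m crank '[[5.6,0.8,0.5,0.8,-0.7,0,2.8],[5.6,0.8,0.5,0,0,0,2.8],[5.6,0.8,1,0,0,0,2.8],[5.6,0.8,1,0,0,0,2.8],[5.6,0.8,1.5,0,0,0,2.8],[5.6,0.8,1.5,0,0,0,2.8],[5.6,0.8,1.5,0,0,0,2.8],[4,0.5,1,0,0,0,2.8],[0,0,0,0,0,0,2.8],[0,0,0,0,0,0,2.8]]'
python3 -c "
from h import *
goto([.509,.428,.14],R.from_quat(st()[0]['tool_rot']))
d=grab('top','t10')"
```

```text
clock: 25.9
eef_pos: [0.5073, 0.4243, 0.324]
tool_rot: [0.658, 0.753, 0.001, 0.013]
force: [0.3, -0.7, 0.1]
width: 0.421
 t 25.9 grasp [0.5105 0.4217 0.169 ] F [ 0.3 -0.7  0.1] w 0.421 rot [0. 0. 0.] shift now [ 0.7  -0.12  2.89] shift after rot [ 0.7  -0.12  2.89]
```

```bash
python3 -m crank '[[0.6,-0.1,2.5,0.9,1.2,0,2.8],[0,0,2.5,0,0,0,2.8],[0,0,2,0,0,0,2.8],[0,0,1,0,0,0,2.8],[0,0,0,0,0,0,2.8]]'
python3 -c "
from h import *
goto([.509,.428,.062],R.from_quat(st()[0]['tool_rot']))"
```

```text
clock: 26.58
eef_pos: [0.511, 0.4229, 0.2471]
tool_rot: [0.663, 0.749, 0.004, 0.004]
force: [-0.2, -0.4, -0.6]
width: 0.423
 t 26.57 grasp [0.5129 0.423  0.0921] F [-0.2 -0.4 -0.6] w 0.423 rot [0. 0. 0.] shift now [ 0.54 -0.36  3.  ] shift after rot [ 0.54 -0.36  3.  ]
```

```bash
python3 -m crank '[[0.5,-0.3,1,0,0.5,0,2.8],[0,0,1,0,0,0,2.8],[0,0,0.6,0,0,0,2.8],[0,0,0,0,0,0,2.8]]'
python3 -c "
from h import *
goto([.509,.428,.062],R.from_quat(st()[0]['tool_rot']))"
```

```text
clock: 27.08
eef_pos: [0.5081, 0.4283, 0.2216]
tool_rot: [0.663, 0.749, 0.009, 0.001]
force: [0.3, -0.8, -0.6]
width: 0.426
 t 27.07 grasp [0.5103 0.4302 0.0667] F [ 0.3 -0.8 -0.6] w 0.426 rot [0. 0. 0.] shift now [-0.21 -0.16  0.46] shift after rot [-0.21 -0.16  0.46]
```

```bash
python3 -m crank '[[-0.1,-0.1,0.3,0,0,0,2.8],[0,0,0,0,0,0,5.2],[0,0,0,0,0,0,5.2],[0,0,0,0,0,0,5.2],[0,0,-3,0,0,0,5.5],[0,0,-5,0,0,0,5.5],[0,0,-5,0,0,0,5.5],[-4,-3,-4,0,0,0,5.5],[-5,-3,-2,0,0,0,5.5],[-5,-3,0,0,0,0,5.5]]'
python3 -m crank '[[-6,0,0,0,0,0,5.5],[-6,0,0,0,0,0,5.5],[-6,0,0,0,0,0,5.5],[-6,0,0,0,0,0,5.5],[0,0,0,0,0,0,5.5],[0,0,0,0,0,0,5.5]]'
python3 - <<'E'
from h import *
d=grab('top','t11');P=cloud(d)
b=P[195:260,115:185].reshape(-1,3); r=b[(b[:,2]>0.045)&(b[:,2]<.065)]; print('bowl rim',cv2.minEnclosingCircle((r[:,:2]*1000).astype(np.float32)))
w=P[176:208,182:242].reshape(-1,3); hi=w[(w[:,2]>.035)&(w[:,2]<.1)]; print('wedge',cv2.minAreaRect((hi[:,:2]*1000).astype(np.float32)),hi[:,2].max(),[np.nanmedian(w[(np.hypot(w[:,0]-x,w[:,1]-y)<.006),2]).round(4) for x,y in [(.63,.24),(.62,.277),(.611,.308)]])
f=P[195:260,115:185]; g=f[(np.hypot(f[...,0]-.509,f[...,1]-.428)<.055)]; print('inside bowl zmax',g[:,2].max())
cv2.imwrite('pics/c11.png',np.hstack([cv2.resize(d['pixels'][90:300,110:390,::-1],(800,600),interpolation=cv2.INTER_CUBIC)]))
E
```

```text
clock: 28.32
eef_pos: [0.4322, 0.2777, 0.4107]
tool_rot: [0.661, 0.75, 0.013, 0.001]
force: [0.6, -0.9, 0.3]
width: 0.639
clock: 29.08
eef_pos: [0.4604, 0.0296, 0.4102]
tool_rot: [0.662, 0.749, 0.014, 0.006]
force: [-0.8, 1.5, 0.6]
width: 0.641
bowl rim ((509.3409729003906, 427.6452941894531), 74.81513214111328)
wedge ((647.205322265625, 187.23605346679688), (18.90682029724121, 69.60549926757812), 14.571529388427734) 0.04675607411581484 [np.float64(0.0164), np.float64(0.0147), np.float64(0.0035)]
inside bowl zmax 0.05164120064827227
```

View pics/c11.png

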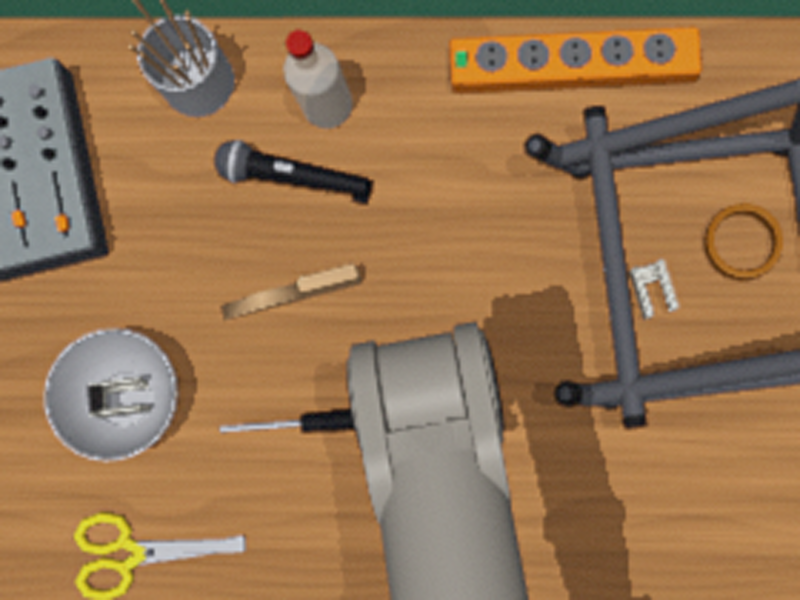

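The pad lies in the upright bowl at crop px (120,395), the wedge is flat at (290,290), and the bystanders in view haven't moved. I'm handing in.

```bash
python3 -m crank '[[0,0,0,0,0,0,5.5],[0,0,0,0,0,0,5.5]]'; python3 -c "
from h import *
print(ctrl.hand_in())"
```

```text
clock: 29.38
eef_pos: [0.4603, 0.0319, 0.4103]
tool_rot: [0.66, 0.751, 0.014, 0.006]
force: [0.0, 0.4, -0.4]
width: 0.646
the job is handed in; nothing more can be done
None
```

I wedged the worn pad off the near rail, laid the wedge flat where it had been, and put the pad in the small steel bowl. I handed in at about 29.4 s of the 72 s; the hand-in reports no verdict.

- **Prying:** I slid the thin end down the rail and under the bridge, with about 17 N of axial push at the highest reading. The pad then rose 11–15 mm and the push dropped to nothing. The gripper did not touch the pad before that.
- **Last checks:**
  - **Bowl:** the rim centre moved under 1 mm and the bowl is upright. The pad lies inside it, with its highest point about 52 mm up.
  - **Wedge:** it is flat, with its handle top at about 47 mm and its thin end at about 4 mm, and well clear of the bowl.
  - **Bystanders:** the microphone, scissors, tape roll and spare pad look unmoved. The arm partly hid the screwdriver, and the stapler was outside the last picture.
- **Disagreements:**
  - The two cameras differed by 2–4 mm sideways, so I re-centred the wedge once while it was in the pad's slot.
  - Readings of the loose pad's height put pad_mid 16–20 mm above the rail's top line. That is above the 15.5 mm needed, but below or at the bottom of the expected 20–27 mm.

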